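Seal the florist's dry box

ROBOT

A 6-joint arm with a two-finger parallel gripper is mounted at the origin on the work surface. World frame = base frame: x ahead of the robot, y to its left, z up, the work surface at z = 0. Lengths are in m, angles in rad, forces in N, time in s.
With the tool pointing down it reaches from about 0.3 to 0.875 m from the base axis. Payload 6.4 kg.
Tool frame: the origin (TCP) lies midway between the tips of the shut fingers; the grasp point (between the pads) lies ctrl.grip_point_offset behind it (ctrl.grip_point_offset is the distance from the TCP to the grasp point, in m); z points along the fingers, y is the direction in which the jaws open and shut (so a half turn about z gives the same grasp; the last joint's range is limited). The gripper opens to 85 mm and grips with 20 to 120 N. Pads are 22 mm wide; open, the fingers measure 114 mm over their backs; the gripper's body (76 mm by 85 mm) begins 54 mm behind the grasp point. The pads swing forward as they close: fully open they stand 13 mm farther back than shut.
Start: joints at [-0.206, 0.181, 1.607, -0, 1.354, -0.206], TCP at [0.575, 0, 0.231] pointing down, gripper open.
Joint ranges: [-2.99, 2.99], [-0.89, 2.07], [0.3, 2.58], [-1.14, 4.28], [0, 2.63], [-3.12, 3.12]. Speed limits (rad/s): [2.57, 2.57, 3.01, 3.14, 3.14, 3.14].

INTERFACE

Orientations are given as a unit quaternion [w, x, y, z].
In Python, from bench import ctrl, viewer gives the robot as it stands.
- The arm moves only by the shell command python3 -m handwheel 'ROWS' [OPENING]. ROWS is JSON, a list of rows, each an object with "travel": the shift along the tool's x, y, z as a fraction of full scale, a list of three; "dr": the turn, a rotation vector about the tool's x, y, z as a fraction of full scale, a list of three. A call has 1 to 20 rows; each row shifts and turns the pose as measured when the row begins, along the tool's axes as they then stand; what a row does not reach is not made up. Full scale, the value 1, is 150 mm for a shift and 30 degrees for a turn. A row lasts 1/12 s, in which the tool goes at most 41.7 mm and 7.16 degrees, less where a joint would pass 70% of its speed; a pose out of reach is approached as far as the arm can. A call with a number of a shift or a turn outside -1 to 1 is refused whole. A call with a gripper value outside its range is refused whole. OPENING is the opening, from -1 (shut) to 1 (fully open), set as the call begins (- or left out, the last holds). The fingers move at their own pace and stop on an object; the grip force is fixed at half the most. Time passes only in rows, so rows that do not move let the fingers close. It gives the time, the measured TCP pose, the force and the opening at its end, in the units of the state.
- ctrl.get_obs(): the state, without advancing time (a new reading comes with each control period).
- viewer.camera(name): name is "scene" or "side" or "wrist"; returns the picture (480x640x3 uint8, red, green, blue); there is no depth.
- viewer.get_calibration(name): a dict with "camera_matrix" (3x3 intrinsics, pixels), "R" (3x3) and "t" (3): a world point X has camera coordinates R X + t. Camera axes: x right, y down, z forward; pixel columns grow to the right and rows downward; lengths in m; the calibration is good to about 2 mm. A picture is of the moment at which its call begins: read the wrist's pose just before it. get_calibration takes no time and is no camera call; for the wrist camera it gives the pose at the moment of the call.
- ctrl.hand_in(): hands the job in, once; it reports no verdict.
The state is a dict: "time_s": time; "q": joint angles; "dq": joint speeds; "joint_efforts": joint torques, N m; "eef_pos": TCP position; "eef_rot": TCP orientation; "wrist_force": force on the tool from outside, world axes, zero at the start; "torque": the same for the moment, N m; "opening": opening from 0.0 (shut) to 1.0 (fully open).
Only numpy, scipy, OpenCV 4.12 (cv2) and the standard library are available. Lean on these libraries where they do the work, as an engineer would, in place of code of your own. Each camera call takes 0.05 s, during which the arm holds its last target. There are 200 camera calls.

TASK

The dry box of preserved rose heads has been left open in its sloping stand. Swing its lid shut and push it down against the rubber seal until the spring catch snaps over its front edge and holds it by itself, then turn the black wing knob a quarter turn clockwise, as far as it goes, so that its cam draws the lid tight. Leave the other things on the bench where they stand.

Things in the scene. Friction and masses are not known exactly. Their poses are not given: they have to be found in the camera images.
- stand: steel wire stand, fixed, holding the white dry box (244 x 222 x 112 mm) at a slope of 32 degrees, its low front facing the stand's -x. Origin on the bench under the box; +x level, away from the front, +z up. The outward normal of the shut lid leans 32 degrees from vertical towards the stand's -x.
- lid (a joint): lid hinge. Grey lid: 8 mm thick, 222 wide, 252 from hinge line to front edge (a steel roller there meets the catch), 0.35 kg. 0 = right down, grows opening; starts 0.45 to 0.85; a stiff hinge holds it (3 N moves it). Meets the catch at 0.066, the seal at 0.037, is caught below 0.019; let go, a caught lid rests at 0.020, an uncaught one above 0.030; drawn tight, 0.005. Takes 5 to 14 N at lid_press.
- knob (a joint): black wing knob on the lid: 0 = wing parallel to the hinge line, grows clockwise seen from outside, stop at 1.6 rad; starts 0 to 0.25. From 0.9 rad its cam (a roller-tipped tongue under the lid) rides beneath a keeper on the front rim and pulls the lid down (up to 0.3 N m); turned before the lid is caught, it fouls the rim. Home from 1.42; stays where left.
- catch (a joint): steel spring catch, 70 mm wide, at the middle of the box's front wall: 0 = upright, grows as its hooked nose is pushed outwards (to 0.13 as the lid's edge passes), springs back by itself. The nose reaches 6 mm over the lid's front edge; its head stands up to 27 mm above the shut lid's underside.
- lid_hinge (a point): middle of the lid's hinge line, at the box's high rear edge, in the plane of the lid's underside; fixed to the box. Axes: x up the slope to the rear, y along the hinge line (the lid turns about it), to the left seen with x ahead, z square out of the box's mouth, 32 degrees from vertical.
- lid_press (a point): clear place to push: on the lid's outer face, on its centre line between knob and catch, 214 mm from the hinge line and 8 mm above the underside plane. Moves with the lid; axes as lid_hinge when the lid is shut: x to the hinge, z square out of the lid.
- knob_grip (a point): on the knob's axis 22 mm above the lid's outer face, 174 mm from the hinge line, at the height to grip. Wing 66 long, 14 thick, from 9 to 36 mm above the lid, on a boss of diameter 38. Turns with the knob: y along the wing, x across it (the fingers close along x), z out of the lid.
- secateurs: pruning shears with black handles, 180 mm long, lying in front of the box; origin on the bench under the pivot. A bystander.
- spool: ribbon spool lying flat, diameter 84, 38 high, in front of the box; origin under its centre. A bystander.
- cup: paper cup with black lid, diameter 88, 119 high, beside the box; origin under its centre. A bystander.
- spray: spray can of bare metal with a white cap, diameter 65, 165 high, beside the box; origin under its centre. A bystander.
- foam: brick of floral foam, 100 x 200 x 75 high; origin under its centre. A bystander.
- jar: clear jar with a red cap, diameter 80, 110 high; origin under its centre. A bystander.

How it is judged:
On the way, in this order (a step that is already met when the one before it is completed fails the run):
1. the lid is pushed down until the catch's nose has sprung back over its front edge, the knob not yet turned (value of joint lid below 0.0245 rad and value of joint catch below 0.05 rad and value of joint knob below 0.6 rad), for 0.1 s.
2. the knob is turned a quarter turn and the lid is drawn tight (value of joint knob above 1.42 rad and value of joint lid below 0.012 rad), for 0.1 s.
At the end, for the whole second after the job is handed in: The lid is down on its seal within 0.012 rad (front edge within about 3 mm), the catch is upright over its edge (within 0.05 rad), the knob is turned to at least 1.42 rad and at rest, and every bystander stands within 40 mm of where it was, upright (all of step 2 and value of joint catch below 0.05 rad and velocity of joint knob below 0.05 rad/s); the robot touches nothing.
It fails at once if a bystander is moved more than 40 mm or tipped over (distance of any of secateurs, spool, cup, spray, foam, jar from where it was at the start of the episode above 0.04 m or angle between any of secateurs, spool, cup, spray, foam, jar's own z axis and vertical above 0.5 rad).
It also fails if it takes over 53 s, if anything falls off the work surface, if the arm or the gripper's body presses on something with over 40 N, if the wrist force passes 120 N, or if a joint passes its speed limit or range.

## Working session

There is one attempt and no reset: what is moved stays moved. The work goes in short steps, Python scripts to look and compute and a shell command to move; the robot and the scene stay as the last step left them, time stands still between calls to the robot, and variables do not carry over. Pictures are saved under pics/ and viewed, about 8 in all and at most 12, crops included, and the job is handed in when it is done.

```bash
ls; mkdir -p pics; python3 - <<'E'
from bench import ctrl, viewer
import cv2
for n in("scene","side"):
    im=viewer.camera(n); cv2.imwrite(f"pics/{n}0.png",im[...,::-1]); c=viewer.get_calibration(n); print(n,c)
o=ctrl.get_obs();print(o, ctrl.grip_point_offset)
E
```

```text
pics
scene {'camera_matrix': array([[489.39585379,   0.        , 322.8024701 ],
       [  0.        , 489.39585379, 235.93734416],
       [  0.        ,   0.        ,   1.        ]]), 'R': array([[ 0.98222278, -0.18741797,  0.01062623],
       [-0.15117752, -0.823312  , -0.54708564],
       [ 0.11128238,  0.53575353, -0.83700919]]), 't': array([-0.629288  ,  0.16167211,  1.37353321])}
side {'camera_matrix': array([[531.13076494,   0.        , 324.17320055],
       [  0.        , 531.13076494, 246.14893803],
       [  0.        ,   0.        ,   1.        ]]), 'R': array([[ 0.83241044, -0.55400012,  0.01329406],
       [-0.29465252, -0.46279145, -0.83606457],
       [ 0.46933225,  0.69203174, -0.54846997]]), 't': array([-0.54332575,  0.32848206,  1.43134672])}
{'time_s': 0.1, 'q': array([-2.06290822e-01,  1.81497899e-01,  1.60792768e+00,  3.59382995e-05,
        1.35384075e+00, -2.06300244e-01]), 'dq': array([ 1.46846469e-03, -4.11857279e-04, -2.04680458e-03,  1.68839316e-03,
        9.81537255e-04,  9.75443623e-05]), 'joint_efforts': array([-2.02498759e-04, -4.45872438e+01, -3.52238703e+01, -4.27332343e-04,
        4.16999465e-03,  3.20961749e-05]), 'eef_pos': array([5.74480891e-01, 1.42849651e-04, 2.30447246e-01]), 'eef_rot': array([-7.09996314e-04,  7.07105948e-01,  7.07107119e-01, -4.43294590e-04]), 'wrist_force': array([ 0.03546161,  0.37143632, -0.38577206]), 'torque': array([-0.00446474, -0.00306583, -0.0003044 ]), 'opening': 0.9975325707838635} 0.0187
```

View pics/scene0.png

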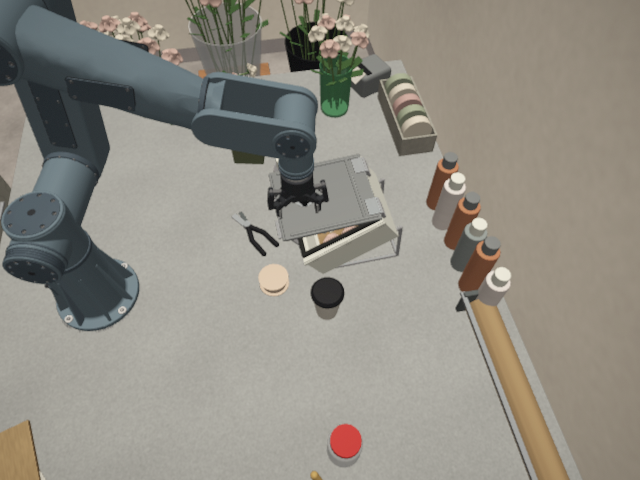

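View pics/side0.png

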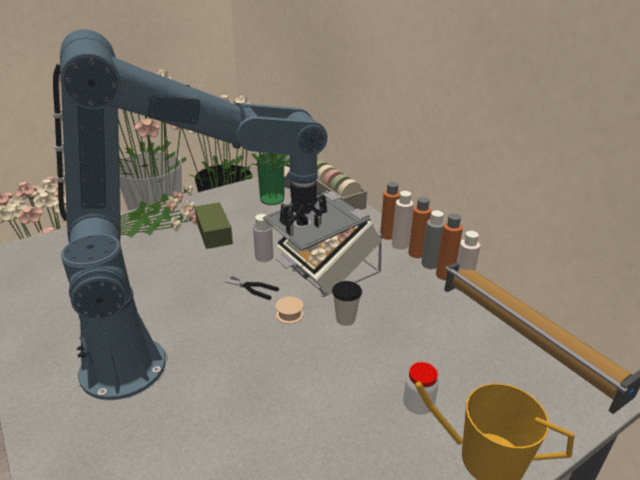

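The gripper hides the knob, and the lid is half open towards the robot. The spray can, secateurs, spool and cup are around the front. I'll back off up and away to see clearly.

```bash
python3 -m handwheel '[{"travel":[0,0,-0.27],"dr":[0,0,0]},{"travel":[0,0,-0.27],"dr":[0,0,0]},{"travel":[0,-0.19,-0.19],"dr":[0,0,0]},{"travel":[0,-0.27,0],"dr":[0,0,0]},{"travel":[0,-0.27,0],"dr":[0,0,0]},{"travel":[0,-0.27,0],"dr":[0,0,0]},{"travel":[0,-0.27,0],"dr":[0,0,0]},{"travel":[0,0,0],"dr":[0,0,0]}]'
python3 - <<'E'
from bench import ctrl, viewer
import cv2,numpy as np
ims={}
for n in("scene","side","wrist"):
    im=viewer.camera(n)[...,::-1]; cv2.imwrite(f"pics/{n}1.png",im); ims[n]=im
a=cv2.resize(ims["scene"][140:290,220:420],(800,600),interpolation=cv2.INTER_CUBIC)
b=cv2.resize(ims["side"][170:320,220:420],(800,600),interpolation=cv2.INTER_CUBIC)
cv2.imwrite("pics/c_scene.png",a);cv2.imwrite("pics/c_side.png",b)
E
```

```text
time_s: 0.77
eef_pos: [0.375, 0.001, 0.3401]
eef_rot: [-0.005, 0.707, 0.707, -0.004]
wrist_force: [1.3, -0.1, 0.6]
opening: 0.998
```

View pics/c_scene.png

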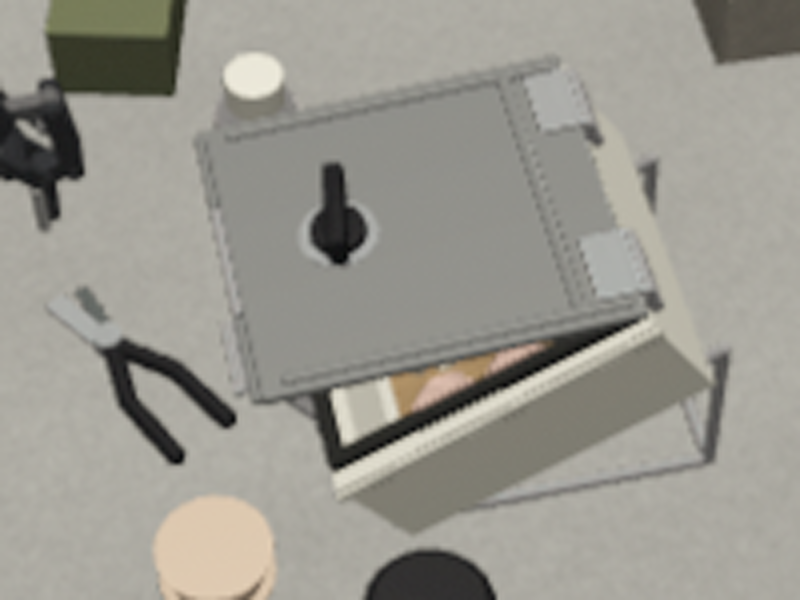

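View pics/c_side.png

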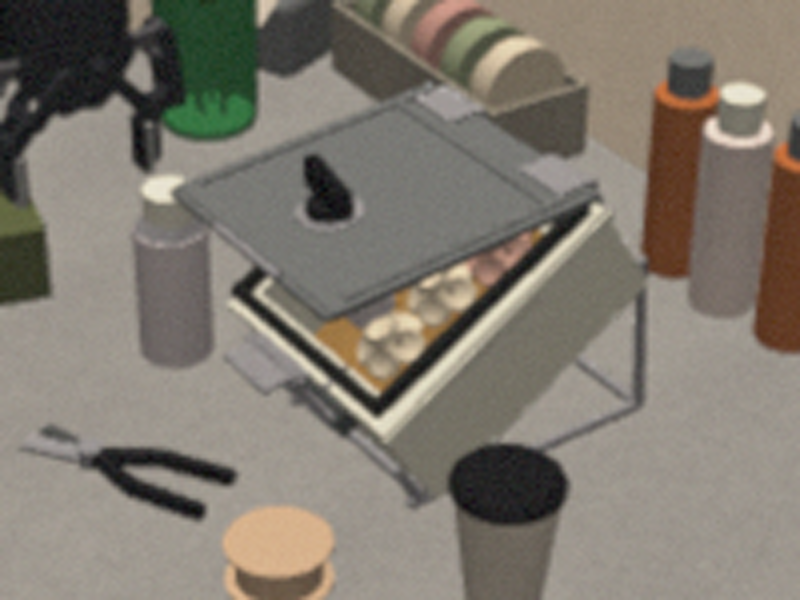

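```bash
cat > fit.py <<'E'
import numpy as np, json
from scipy.optimize import least_squares
from scipy.spatial.transform import Rotation as R
from bench import viewer
C={n:viewer.get_calibration(n) for n in("scene","side")}
off={"scene":(220,140),"side":(220,170)}
def proj(n,X):
    c=C[n];v=c["camera_matrix"]@(c["R"]@X+c["t"]);return v[:2]/v[2]
def Rh(psi): return R.from_euler("z",psi)*R.from_euler("y",-32,degrees=True)
def pt(p,l,part):
    r=Rh(p[3]); l=np.array(l)/1000
    if part=="lid": l=R.from_euler("y",p[4]).apply(l)   # checked: front (-x) must rise
    return p[:3]+r.apply(l)
obs=[("scene",(200,138),(-252,111,8),"lid",1),("scene",(247,392),(-252,-111,8),"lid",1),
("scene",(340,234),(-174,0,8),"lid",1),("side",(332,209),(-174,0,8),"lid",1),
("side",(180,190),(-252,111,8),"lid",1),("side",(330,312),(-252,-111,8),"lid",1),
("scene",(335,488),(-244,-111,0),"box",.5),("side",(383,435),(-244,-111,0),"box",.5),
("side",(232,298),(-244,111,0),"box",.5),("scene",(660,318),(0,-111,0),"box",.5),("side",(608,208),(0,-111,0),"box",.5),
("scene",(415,530),(-244,-111,-112),"box",.3),("scene",(710,382),(0,-111,-112),"box",.3),("side",(643,258),(0,-111,-112),"box",.3)]
def res(p):
    return np.concatenate([w*(proj(n,pt(p,l,k))-(np.array(u)/4+off[n])) for n,u,l,k,w in obs])
if __name__=="__main__":
    s=least_squares(res,[.7,0,.25,0,.6],loss="soft_l1"); p=s.x
    print(p.round(4)); 
    for o in obs: print(o[0],o[3],o[2],(proj(o[0],pt(p,o[2],o[3]))-np.array(o[1])/4-off[o[0]]).round(1))
    print("knob",pt(p,(-174,0,30),"lid"),"press",pt(p,(-214,0,8),"lid"),"shut press",pt(p,(-214,0,8),"box"))
    np.save("p.npy",p)
E
python3 fit.py
```

```text
[0.7761 0.0477 0.2462 0.0287 0.489 ]
scene lid (-252, 111, 8) [-0.6 -2.3]
scene lid (-252, -111, 8) [2.  2.2]
scene lid (-174, 0, 8) [ 1.  -0.2]
side lid (-174, 0, 8) [0.5 0.5]
side lid (-252, 111, 8) [-2.1 -1.3]
side lid (-252, -111, 8) [-0.3  0.9]
scene box (-244, -111, 0) [-0.8 -0.5]
side box (-244, -111, 0) [-0.6 -1.1]
side box (-244, 111, 0) [-1.2 -0.4]
scene box (0, -111, 0) [-1.8  0.9]
side box (0, -111, 0) [-0.7 -1.4]
scene box (-244, -111, -112) [0.5 2.1]
scene box (0, -111, -112) [3.  1.5]
side box (0, -111, -112) [3.1 6.5]
knob [0.60053458 0.04269325 0.2640185 ] press [0.56217426 0.04159355 0.23929448] shut press [0.59048003 0.04240501 0.13955295]
```

View pics/wrist1.png

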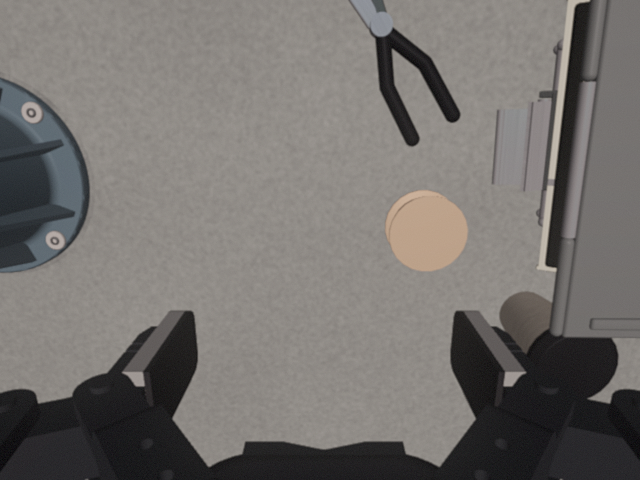

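Wrist view: the lid's front edge is at columns ~555–590, the catch plate at ~(520,145), the spool at (427,230), the shears at (385,30). The fit is rough at about 2 px, so I'll take one good wrist view over the lid.

```bash
python3 -m handwheel '[{"travel":[0,0.15,-0.22],"dr":[0,0,0]},{"travel":[0,0.15,-0.22],"dr":[0,0,0]},{"travel":[0,0.15,-0.22],"dr":[0,0,0]},{"travel":[0,0.25,0],"dr":[0,0,0]},{"travel":[0,0,0],"dr":[0,0,0]},{"travel":[0,0,0],"dr":[0,0,0]}]'
python3 - <<'E'
from bench import ctrl, viewer
import cv2,json
c=viewer.get_calibration("wrist");im=viewer.camera("wrist")[...,::-1]; cv2.imwrite("pics/wrist2.png",im)
json.dump({k:v.tolist() for k,v in c.items()},open("w2.json","w")); print(c)
E
```

```text
time_s: 1.42
eef_pos: [0.4958, 0.0001, 0.4265]
eef_rot: [-0.016, 0.707, 0.707, -0.009]
wrist_force: [-0.8, 0.8, 1.3]
opening: 1.001
{'camera_matrix': array([[432.41711838,   0.        , 323.63325018],
       [  0.        , 432.41711838, 237.62759869],
       [  0.        ,   0.        ,   1.        ]]), 'R': array([[ 9.99343833e-01,  7.82669952e-04, -3.62117453e-02],
       [ 1.06765483e-02, -9.61711157e-01,  2.73857009e-01],
       [-3.46108998e-02, -2.74063930e-01, -9.61088470e-01]]), 't': array([-0.4802239 , -0.0927759 ,  0.58513929])}
```

View pics/wrist2.png

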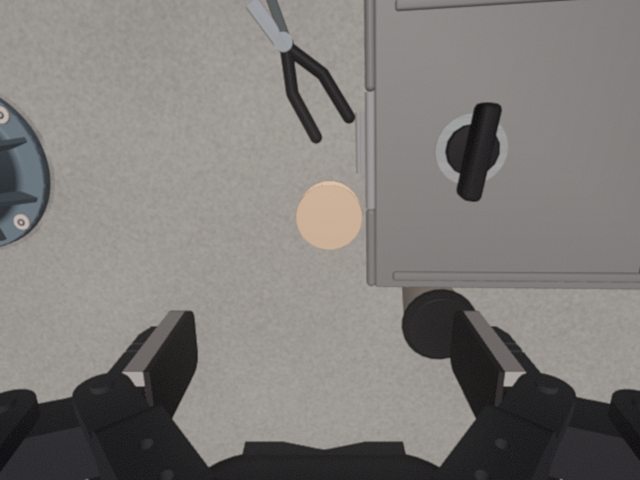

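Wrist view 2: knob ring centre at (472,149), wing from (488,106) to (470,198), lid's near front corner at (368,285), and roller ends at (370,92) and (370,210). I'll refit with these and let the knob angle and lid half-width float.

```bash
cat > fit2.py <<'E'
import fit,json,numpy as np
from fit import *
C["wrist"]={k:np.array(v) for k,v in json.load(open("w2.json")).items()}
S=lambda o:np.array(o[1])/4+off[o[0]] if o[0]!="wrist" else np.array(o[1])
O=[o for o in obs if o[2][2]!=-112]
O+=[("wrist",(472,149),(-174,0,8),"lid",1),("wrist",(368,285),(-252,-111,4),"lid",1),("wrist",(368,151),(-252,0,4),"lid",.7),
("wrist",(490,106),(33,),"wing",1),("wrist",(470,198),(-33,),"wing",1),("scene",(333,168),(33,),"wing",1)]
def P(p,o):
    l=o[2]
    if o[3]=="wing": l=(-174+l[0]*np.sin(p[5]),l[0]*np.cos(p[5]),42);k="lid"
    else:
        k=o[3]
        if k=="lid": l=(l[0],l[1]/111*p[6]*1000,l[2])
    return proj(o[0],pt(p,l,k))
def res(p): return np.concatenate([o[4]*(P(p,o)-S(o)) for o in O]+[[(p[6]-.111)*300]])
p=least_squares(res,list(np.load("p.npy"))+[.1,.111],loss="soft_l1").x
print(p.round(4))
for o in O: print(o[0],o[3],o[2],(P(p,o)-S(o)).round(1))
print("knob",pt(p,(-174,0,30),"lid"),"press",pt(p,(-214,0,8),"lid"))
np.save("p2.npy",p)
E
python3 fit2.py
```

```text
[0.7744 0.0511 0.2439 0.0307 0.4609 0.1416 0.1119]
scene lid (-252, 111, 8) [-1.1 -1. ]
scene lid (-252, -111, 8) [1.6 3.7]
scene lid (-174, 0, 8) [0.2 0.7]
side lid (-174, 0, 8) [-0.4  2.2]
side lid (-252, 111, 8) [-2.9  1. ]
side lid (-252, -111, 8) [-1.   3.4]
scene box (-244, -111, 0) [-1.5 -0.9]
side box (-244, -111, 0) [-1.6 -0.9]
side box (-244, 111, 0) [-2.2 -0.1]
scene box (0, -111, 0) [-2.8  0.4]
side box (0, -111, 0) [-1.8 -1. ]
wrist lid (-174, 0, 8) [-0.6  1. ]
wrist lid (-252, -111, 4) [-0.1 -1. ]
wrist lid (-252, 0, 4) [-0.3  0.5]
wrist wing (33,) [ 1.8 -2.5]
wrist wing (-33,) [0.8 3.4]
scene wing (33,) [-0.3 -1. ]
knob [0.59834952 0.04572788 0.2567855 ] press [0.56070276 0.04457346 0.23099038]
```

```bash
sed -i 's/(490,106)/(489,103)/;s/(470,198),(-33/(470,202),(-33/; s/        if k=="lid": l=(l\[0\]/        if k=="box": l=(l[0]*1.0,l[1],p[7]*1000)\n&/; s/\[.1,.111\]/[.1,.111,0]/; s/\[\[(p\[6\]-.111)\*300\]\]/[[(p[6]-.111)*300,p[7]*200]]/' fit2.py; python3 fit2.py
```

```text
[ 0.7735  0.0515  0.2506  0.0315  0.4381  0.124   0.1116 -0.0102]
scene lid (-252, 111, 8) [-1.2 -1.2]
scene lid (-252, -111, 8) [1.5 3.3]
scene lid (-174, 0, 8) [-0. -0.]
side lid (-174, 0, 8) [-0.6  1.4]
side lid (-252, 111, 8) [-3.1  0.7]
side lid (-252, -111, 8) [-1.2  3.1]
scene box (-244, -111, 0) [ 0.2 -0.9]
side box (-244, -111, 0) [-0.3 -0.9]
side box (-244, 111, 0) [-1. -0.]
scene box (0, -111, 0) [-1.2  0.4]
side box (0, -111, 0) [-0.7 -1. ]
wrist lid (-174, 0, 8) [-0.3  1. ]
wrist lid (-252, -111, 4) [-0.2 -1. ]
wrist lid (-252, 0, 4) [-0.6  0.5]
wrist wing (33,) [1.2 0. ]
wrist wing (-33,) [0.9 0. ]
scene wing (33,) [-1.1 -1.6]
knob [0.59729281 0.0459013  0.25947738] press [0.56024449 0.04473396 0.23283044]
```

```bash
cat > st.py <<'E'
import numpy as np,sys
from scipy.spatial.transform import Rotation as R
from bench import ctrl
from fit import Rh
p=np.load("p2.npy");o=ctrl.get_obs();r=Rh(p[3])
l=r.inv().apply(o["eef_pos"]-p[:3])*1000
w,x,y,z=o["eef_rot"];T=R.from_quat([x,y,z,w])
k=float(sys.argv[1]) if len(sys.argv)>1 else 0   # knob angle to align to
G=r*R.from_matrix(np.array([[0,1,0],[1,0,0],[0,0,-1]]).T)*R.from_euler("z",k)
e=(T.inv()*G).as_rotvec(degrees=True)
print("t",round(o["time_s"],2),"tcp in hinge frame",l.round(1),"dr needed",(e/30).round(3),"F(hinge)",r.inv().apply(o["wrist_force"]).round(1),"tau",np.round(o["torque"],2),"open",round(o["opening"],3))
print("q",o["q"].round(2),"theta if contact",round(float(np.arctan2(l[2],-l[0])-np.arcsin(8/np.hypot(l[0],l[2]))),4))
th=float(sys.argv[2]) if len(sys.argv)>2 else p[4]
c=R.from_euler("y",th).apply([-214,0,8]);d=c-l
print("press pt",c.round(1),"go tool (full scale)",(np.array([d[1],d[0],-d[2]])/150).round(3))
E
python3 -m handwheel '[{"travel":[0,0,0],"dr":[-0.21,0,0]},{"travel":[0,0,0],"dr":[-0.21,0,0]},{"travel":[0,0,0],"dr":[-0.21,0,0]},{"travel":[0,0,0],"dr":[-0.21,0,0]},{"travel":[0,0,0],"dr":[-0.21,0,0]},{"travel":[0,0,0],"dr":[0,0,0]},{"travel":[0,0,0],"dr":[0,0,0]}]' -1; python3 st.py
```

```text
time_s: 2.05
eef_pos: [0.4952, 0.0003, 0.4158]
eef_rot: [0.178, 0.685, 0.682, 0.186]
wrist_force: [0.3, 0.6, 1.1]
opening: 0.006
t 2.05 tcp in hinge frame [-149.7  -42.3  288.4] dr needed [-0.073  0.012 -0.067] F(hinge) [0.8 0.6 0.8] tau [-0.01  0.21  0.02] open 0.006
q [-0.37 -0.49  1.91  0.2   1.24 -0.38] theta if contact 1.0673
press pt [-190.4    0.    98. ] go tool (full scale) [ 0.282 -0.271  1.269]
```

```bash
python3 -m handwheel '[{"travel":[0.14,-0.13,0.1],"dr":[-0.073,0.012,-0.067]},{"travel":[0.14,-0.13,0.1],"dr":[0,0,0]},{"travel":[0,0,0.25],"dr":[0,0,0]},{"travel":[0,0,0.25],"dr":[0,0,0]},{"travel":[0,0,0.2],"dr":[0,0,0]},{"travel":[0,0,0.1],"dr":[0,0,0]},{"travel":[0,0,0],"dr":[0,0,0]},{"travel":[0,0,0],"dr":[0,0,0]}]'; python3 st.py
```

```text
time_s: 2.72
eef_pos: [0.5481, 0.045, 0.2727]
eef_rot: [0.192, 0.667, 0.693, 0.195]
wrist_force: [-0.5, 0.2, 0.8]
opening: -0.001
t 2.72 tcp in hinge frame [-179.6    0.7  138.2] dr needed [-0.006  0.006  0.012] F(hinge) [0.1 0.2 0.9] tau [0.01 0.23 0.  ] open -0.001
q [-0.21 -0.28  2.06  0.17  0.82 -0.32] theta if contact 0.6208
press pt [-190.4    0.    98. ] go tool (full scale) [-0.004 -0.072  0.268]
```

```bash
python3 -m handwheel '[{"travel":[0,-0.07,0.1],"dr":[0,0,0]},{"travel":[0,0,0.07],"dr":[0,0,0]},{"travel":[0,0,0.05],"dr":[0,0,0]},{"travel":[0,0,0],"dr":[0,0,0]}]'; python3 st.py;  python3 -m handwheel '[{"travel":[0,0,0.05],"dr":[0,0,0]},{"travel":[0,0,0.05],"dr":[0,0,0]},{"travel":[0,0,0.05],"dr":[0,0,0]}]'; python3 st.py; python3 - <<'E'
from bench import viewer
import cv2
im=viewer.camera("side")[...,::-1]; cv2.imwrite("pics/c_side3.png",cv2.resize(im[170:320,220:420],(800,600),interpolation=cv2.INTER_CUBIC))
E
```

```text
time_s: 3.05
eef_pos: [0.5605, 0.0446, 0.2443]
eef_rot: [0.194, 0.666, 0.693, 0.196]
wrist_force: [-0.2, 0.3, -0.6]
opening: 0.001
t 3.05 tcp in hinge frame [-1.841e+02 -1.000e-01  1.076e+02] dr needed [-0.001  0.008  0.016] F(hinge) [-0.5  0.3 -0.4] tau [ 0.02  0.28 -0.03] open 0.001
q [-0.2  -0.22  2.07  0.17  0.75 -0.33] theta if contact 0.4916
press pt [-190.4    0.    98. ] go tool (full scale) [ 0.001 -0.042  0.064]
time_s: 3.3
eef_pos: [0.5747, 0.0445, 0.2289]
eef_rot: [0.196, 0.666, 0.693, 0.197]
wrist_force: [-17.0, -2.3, 0.9]
opening: 0.004
t 3.3 tcp in hinge frame [-180.2   -0.7   87.1] dr needed [0.007 0.01  0.019] F(hinge) [-14.   -1.8   9.8] tau [-0.26  2.75 -0.1 ] open 0.004
q [-0.19 -0.16  2.06  0.18  0.7  -0.34] theta if contact 0.41
press pt [-190.4    0.    98. ] go tool (full scale) [ 0.005 -0.068 -0.073]
```

View pics/c_side3.png

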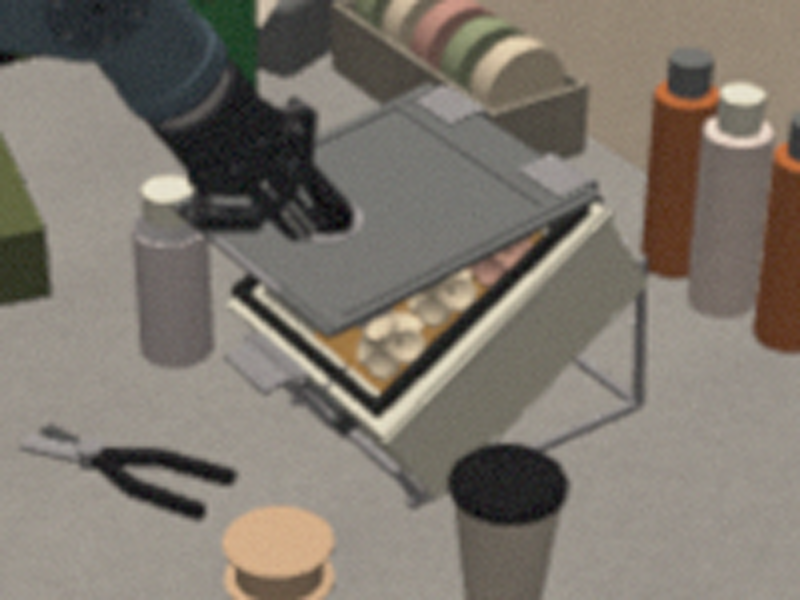

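The force is mostly along hinge −x, so the fingertips are against the knob's wing (about 200 mm from the hinge instead of 214). I'll lift, shift to the front and go down again.

```bash
python3 -m handwheel '[{"travel":[0,-0.08,-0.12],"dr":[0,0,0]},{"travel":[0,-0.06,0],"dr":[0,0,0.019]},{"travel":[0,0,0],"dr":[0,0,0]}]'; python3 st.py
```

```text
time_s: 3.6
eef_pos: [0.5456, 0.0435, 0.2276]
eef_rot: [0.192, 0.67, 0.69, 0.195]
wrist_force: [-0.2, -0.8, -0.8]
opening: 0.002
t 3.6 tcp in hinge frame [-205.6   -0.8  101.4] dr needed [-0.008  0.008 -0.003] F(hinge) [-0.6 -0.8 -0.5] tau [0.01 0.24 0.03] open 0.002
q [-0.21 -0.23  2.12  0.19  0.72 -0.35] theta if contact 0.4231
press pt [-190.4    0.    98. ] go tool (full scale) [0.005 0.102 0.022]
```

```bash
python3 -m handwheel '[{"travel":[0,0,0.05],"dr":[0,0,0]},{"travel":[0,0,0.05],"dr":[0,0,0]},{"travel":[0,0,0.05],"dr":[0,0,0]}]'; python3 st.py
```

```text
time_s: 3.85
eef_pos: [0.5601, 0.0432, 0.2094]
eef_rot: [0.194, 0.67, 0.689, 0.197]
wrist_force: [0.0, -0.1, 0.6]
opening: 0.0
t 3.85 tcp in hinge frame [-203.    -1.5   78.2] dr needed [ 0.003  0.011 -0.004] F(hinge) [ 0.3 -0.1  0.5] tau [-0.02  0.24  0.02] open 0.0
q [-0.2  -0.17  2.11  0.19  0.66 -0.35] theta if contact 0.331
press pt [-190.4    0.    98. ] go tool (full scale) [ 0.01   0.084 -0.132]
```

```bash
python3 -m handwheel '[{"travel":[0,-0.03,0.05],"dr":[0,0,0]},{"travel":[0,-0.02,0.05],"dr":[0,0,0]}]'; python3 st.py; python3 -m handwheel '[{"travel":[0,-0.01,0.05],"dr":[0,0,0]},{"travel":[0,-0.01,0.05],"dr":[0,0,0]}]'; python3 st.py
```

```text
time_s: 4.02
eef_pos: [0.5637, 0.043, 0.1914]
eef_rot: [0.195, 0.67, 0.689, 0.197]
wrist_force: [-0.3, 0.4, 0.5]
opening: 0.003
t 4.02 tcp in hinge frame [-209.5   -1.8   61.1] dr needed [ 0.006  0.011 -0.004] F(hinge) [0.1 0.4 0.6] tau [0.1  0.27 0.1 ] open 0.003
q [-0.2  -0.13  2.12  0.21  0.61 -0.37] theta if contact 0.2471
press pt [-190.4    0.    98. ] go tool (full scale) [ 0.012  0.127 -0.246]
time_s: 4.18
eef_pos: [0.5692, 0.0432, 0.1742]
eef_rot: [0.194, 0.67, 0.689, 0.197]
wrist_force: [0.0, 0.2, 0.9]
opening: -0.002
t 4.18 tcp in hinge frame [-214.    -1.8   43.6] dr needed [ 0.002  0.011 -0.004] F(hinge) [0.5 0.2 0.7] tau [-0.02  0.19  0.05] open -0.002
q [-0.2  -0.09  2.12  0.22  0.57 -0.38] theta if contact 0.1642
press pt [-190.4    0.    98. ] go tool (full scale) [ 0.012  0.157 -0.363]
```

```bash
python3 - <<'E'
from bench import viewer
import cv2,numpy as np
a=viewer.camera("side")[...,::-1][180:305,240:373];b=viewer.camera("wrist")[...,::-1]
cv2.imwrite("pics/m4.png",np.hstack([cv2.resize(a,(400,400),interpolation=cv2.INTER_CUBIC),cv2.resize(b,(400,400))]))
E
```

```text
(no output)
```

View pics/m4.png

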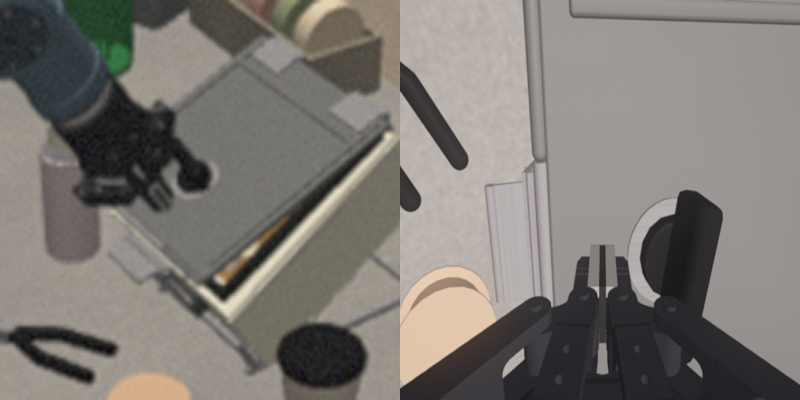

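The lid has come down to about 0.15. In the wrist crop the shut fingers sit between the knob ring and the front edge with the catch beyond, which is the right spot. I'll push on.

```bash
python3 -m handwheel '[{"travel":[0,0,0.05],"dr":[0,0,0]},{"travel":[0,0,0.04],"dr":[0,0,0]}]'; python3 st.py; python3 -m handwheel '[{"travel":[0,0,0.03],"dr":[0,0,0]},{"travel":[0,0,0.02],"dr":[0,0,0]}]'; python3 st.py
```

```text
time_s: 4.45
eef_pos: [0.5758, 0.0436, 0.1615]
eef_rot: [0.193, 0.67, 0.689, 0.196]
wrist_force: [-0.6, 0.2, 0.2]
opening: -0.002
t 4.45 tcp in hinge frame [-215.1   -1.6   29.3] dr needed [-0.003  0.009 -0.005] F(hinge) [-0.4  0.2  0.5] tau [-0.04  0.31 -0.  ] open -0.002
q [-0.19 -0.05  2.11  0.22  0.54 -0.38] theta if contact 0.0985
press pt [-190.4    0.    98. ] go tool (full scale) [ 0.011  0.164 -0.458]
time_s: 4.62
eef_pos: [0.5801, 0.0437, 0.1543]
eef_rot: [0.193, 0.67, 0.689, 0.196]
wrist_force: [-0.8, -0.3, 0.3]
opening: -0.0
t 4.62 tcp in hinge frame [-215.2   -1.6   20.9] dr needed [-0.004  0.009 -0.005] F(hinge) [-0.5 -0.3  0.7] tau [-0.05  0.32  0.  ] open -0.0
q [-0.19 -0.02  2.11  0.23  0.52 -0.38] theta if contact 0.06
press pt [-190.4    0.    98. ] go tool (full scale) [ 0.011  0.165 -0.514]
```

```bash
for i in 1 2 3; do python3 -m handwheel '[{"travel":[0,0,0.025],"dr":[0,0,0]}]' >/dev/null; python3 st.py|head -1; done
```

```text
t 4.7 tcp in hinge frame [-215.4   -1.5   17. ] dr needed [-0.005  0.009 -0.004] F(hinge) [-3.4 -1.3  9.6] tau [-0.18  0.84 -0.06] open -0.003
t 4.78 tcp in hinge frame [-215.7   -1.6   13.1] dr needed [-0.006  0.009 -0.003] F(hinge) [-1.3 -0.6  0.9] tau [-0.07  0.48 -0.  ] open -0.001
t 4.87 tcp in hinge frame [-215.9   -1.5    9.3] dr needed [-0.007  0.009 -0.003] F(hinge) [-1.8 -0.6  7.6] tau [-0.09  0.73 -0.1 ] open 0.003
```

```bash
for i in 1 2 3 4 ; do python3 -m handwheel '[{"travel":[0,0,0.02],"dr":[0,0,0]}]' >/dev/null; python3 st.py|head -1; done
```

```text
t 4.95 tcp in hinge frame [-216.    -1.5    6.2] dr needed [-0.008  0.008 -0.002] F(hinge) [-4.1 -0.6 13.8] tau [-0.16  1.   -0.05] open -0.002
t 5.03 tcp in hinge frame [-215.9   -1.5    3.6] dr needed [-0.009  0.008 -0.001] F(hinge) [-11.8  -1.6  61.3] tau [-0.28  2.35 -0.19] open -0.002
t 5.12 tcp in hinge frame [-215.7   -1.3    2.8] dr needed [-0.012  0.007  0.005] F(hinge) [-26.6  -7.2 116.5] tau [-1.22  4.91 -0.73] open -0.001
t 5.2 tcp in hinge frame [-215.7   -1.3    3. ] dr needed [-0.016  0.007  0.012] F(hinge) [-25.9  -8.3 101.5] tau [-1.42  4.83 -0.84] open 0.001
```

That's a hard stop with the force far higher than I wanted, so I'm backing off immediately. The lid bottomed out at hinge z≈3.5, so my frame sits about 4.5 mm off in z.

```bash
python3 -m handwheel '[{"travel":[0,0,-0.05],"dr":[0,0,0]},{"travel":[0,0,-0.1],"dr":[0,0,0]},{"travel":[0,0,-0.25],"dr":[0,0,0]},{"travel":[0,0,-0.2],"dr":[0,0,0]},{"travel":[0,0,0],"dr":[0,0,0]}]' 1; python3 st.py; python3 - <<'E'
from bench import viewer
import cv2,numpy as np,json
c=viewer.get_calibration("wrist")
json.dump({k:v.tolist() for k,v in c.items()},open("w5.json","w"))
b=viewer.camera("wrist")[...,::-1];a=viewer.camera("side")[...,::-1][180:305,240:373]
cv2.imwrite("pics/m5.png",np.hstack([cv2.resize(a,(240,480),interpolation=cv2.INTER_CUBIC)[:, :160] if 0 else cv2.resize(a[20:120,:],(160,480))[:, :0],b]))
E
```

```text
time_s: 5.62
eef_pos: [0.5412, 0.0425, 0.2211]
eef_rot: [0.193, 0.667, 0.693, 0.194]
wrist_force: [1.1, 0.1, 1.5]
opening: 0.706
t 5.62 tcp in hinge frame [-212.8   -1.6   98.2] dr needed [-0.01   0.01   0.014] F(hinge) [1.8 0.1 0.7] tau [-0.02  0.15  0.01] open 0.706
q [-0.22 -0.24  2.14  0.19  0.71 -0.36] theta if contact 0.3982
press pt [-190.4    0.    98. ] go tool (full scale) [0.011 0.15  0.001]
```

View pics/m5.png

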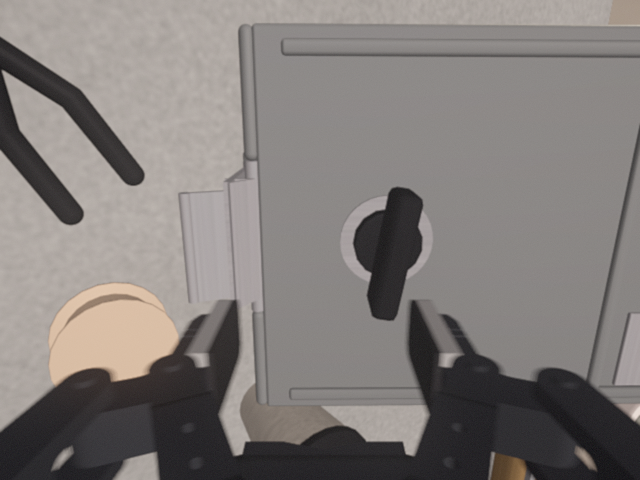

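Lid is shut, with the catch head over its edge at about (245,240). Ring centre is (387,239), wing tips (404,188) and (383,320), front corners (247,25) and (258,404). I'll refine the frame with the lid held at 0.020.

```bash
cat > fit3.py <<'E'
from fit import *
C["wrist"]={k:np.array(v) for k,v in json.load(open("w5.json")).items()}
O=[((387,239),(-174,0,8)),((247,25),(-252,111,6)),((258,404),(-252,-111,6)),((404,188),33),((383,320),-33)]
old=np.load("p2.npy")
def full(p): return np.r_[p[:4],.02]
def P(p,l):
    if not isinstance(l,tuple): l=(-174+l*np.sin(p[4]),l*np.cos(p[4]),42)
    return proj("wrist",pt(full(p),l,"lid"))
f=lambda p:np.concatenate([P(p,l)-np.array(u) for u,l in O]+[(p[:4]-old[:4])*[300,300,300,100]])
s=least_squares(f,np.r_[old[:4],.12],loss="soft_l1");print(s.x.round(4),f(s.x).round(1))
np.save("p2.npy",np.r_[s.x[:4],.02,s.x[4]])
E
python3 fit3.py; python3 st.py 0.13 0.02
```

```text
[0.775  0.0505 0.2429 0.026  0.0563] [-0.3  0.5 -4.7 -0.2 -1.2 -1.9  1.4  5.9  7.  -0.7  0.4 -0.3 -2.3 -0.6]
t 5.72 tcp in hinge frame [-212.1   -1.9  102.5] dr needed [-0.017  0.004  0.269] F(hinge) [ 0.6 -0.  -0.9] tau [-0.05  0.29 -0.02] open 0.874
q [-0.22 -0.23  2.14  0.19  0.71 -0.36] theta if contact 0.4163
press pt [-213.8    0.    12.3] go tool (full scale) [ 0.013 -0.011  0.602]
```

```bash
python3 -m handwheel '[{"travel":[0.013,0.24,0],"dr":[-0.017,0,0.2]},{"travel":[0,0,0.2],"dr":[0,0,0]},{"travel":[0,0,0.1],"dr":[0,0,0]},{"travel":[0,0,0],"dr":[0,0,0]},{"travel":[0,0,0],"dr":[0,0,0]}]' 1; python3 st.py 0.1 0.02
```

```text
time_s: 6.13
eef_pos: [0.5949, 0.0471, 0.1888]
eef_rot: [0.18, 0.706, 0.655, 0.204]
wrist_force: [-0.4, 0.3, -0.1]
opening: 1.002
t 6.13 tcp in hinge frame [-181.5    1.3   49.6] dr needed [-0.017  0.002 -0.002] F(hinge) [-0.3  0.3  0.1] tau [ 0.04  0.28 -0.02] open 1.002
q [-0.18 -0.04  2.04  0.18  0.61 -0.22] theta if contact 0.2242
press pt [-213.8    0.    12.3] go tool (full scale) [-0.008 -0.215  0.249]
```

```bash
python3 -m handwheel '[{"travel":[-0.008,0.03,0.06],"dr":[-0.017,0,0]},{"travel":[0,0.02,0.06],"dr":[0,0,0]},{"travel":[0,0,0.04],"dr":[0,0,0]},{"travel":[0,0,0],"dr":[0,0,0]},{"travel":[0,0,0],"dr":[0,0,0]}]'; python3 st.py 0.1 0.02
```

```text
time_s: 6.55
eef_pos: [0.6119, 0.046, 0.1684]
eef_rot: [0.18, 0.705, 0.654, 0.205]
wrist_force: [0.4, 0.0, 0.3]
opening: 0.997
t 6.55 tcp in hinge frame [-177.9   -0.2   23.2] dr needed [-0.012  0.001 -0.001] F(hinge) [0.5 0.  0. ] tau [-0.02  0.22 -0.01] open 0.997
q [-0.17  0.03  2.02  0.2   0.56 -0.24] theta if contact 0.0854
press pt [-213.8    0.    12.3] go tool (full scale) [ 0.002 -0.239  0.073]
```

Shift 4 mm more, then close. Closing force will show how well centred it is.

```bash
python3 -m handwheel '[{"travel":[0,0.027,0],"dr":[0,0,0]},{"travel":[0,0,0],"dr":[0,0,0]}]'; python3 st.py 0.1 .02; for i in 1 2; do python3 -m handwheel '[{"travel":[0,0,0],"dr":[0,0,0]},{"travel":[0,0,0],"dr":[0,0,0]},{"travel":[0,0,0],"dr":[0,0,0]}]' -1 >/dev/null; python3 st.py 0.1 .02|head -1; done
```

```text
time_s: 6.72
eef_pos: [0.615, 0.0458, 0.1709]
eef_rot: [0.18, 0.705, 0.655, 0.205]
wrist_force: [-0.0, 0.3, 0.0]
opening: 1.0
t 6.72 tcp in hinge frame [-173.9   -0.5   23.7] dr needed [-0.013  0.001 -0.001] F(hinge) [0.  0.3 0. ] tau [0.02 0.23 0.01] open 1.0
q [-0.17  0.03  2.01  0.19  0.57 -0.23] theta if contact 0.0901
press pt [-213.8    0.    12.3] go tool (full scale) [ 0.004 -0.266  0.076]
t 6.97 tcp in hinge frame [-172.8   -0.6   24.9] dr needed [-0.009  0.001  0.   ] F(hinge) [-0.1 -0.2  0.2] tau [0.04 0.29 0.04] open 0.61
t 7.22 tcp in hinge frame [-1.755e+02 -1.000e-01  2.500e+01] dr needed [-0.019  0.     0.002] F(hinge) [ 2.4 -1.2  6.8] tau [-0.18 -0.95 -0.18] open 0.155
```

The fingers closed on the wing (0.155 of 85 mm ≈ 13 mm). Next is the clockwise turn, in stages.

```bash
python3 -m handwheel '[{"travel":[0,0,0],"dr":[0,0,0.15]},{"travel":[0,0,0],"dr":[0,0,0.2]},{"travel":[0,0,0],"dr":[0,0,0.2]},{"travel":[0,0,0],"dr":[0,0,0.2]}]'; python3 st.py 1.6 .02
```

```text
time_s: 7.55
eef_pos: [0.6127, 0.046, 0.1718]
eef_rot: [0.134, 0.822, 0.5, 0.235]
wrist_force: [2.6, -0.2, -1.6]
opening: 0.15
t 7.55 tcp in hinge frame [-175.4   -0.2   25.8] dr needed [-0.011  0.017  2.093] F(hinge) [ 1.4 -0.3 -2.7] tau [0.02 0.35 0.08] open 0.15
q [-0.17  0.03  2.01  0.19  0.57  0.17] theta if contact 0.1008
press pt [-213.8    0.    12.3] go tool (full scale) [ 0.001 -0.256  0.09 ]
```

```bash
python3 -m handwheel '[{"travel":[0,0,0.003],"dr":[0,0,0.2]},{"travel":[0,0,0],"dr":[0,0,0.2]},{"travel":[0,0,0.003],"dr":[0,0,0.2]},{"travel":[0,0,0],"dr":[0,0,0.2]}]'; python3 st.py 1.6 .02|head -1;  python3 -m handwheel '[{"travel":[0,0,0.003],"dr":[0,0,0.2]},{"travel":[0,0,0.003],"dr":[0,0,0.2]},{"travel":[0,0,0.003],"dr":[0,0,0.2]}]'; python3 st.py 1.6 .02
```

```text
time_s: 7.88
eef_pos: [0.6126, 0.0461, 0.1717]
eef_rot: [0.08, 0.912, 0.309, 0.258]
wrist_force: [1.6, -0.0, -2.0]
opening: 0.154
t 7.88 tcp in hinge frame [-1.755e+02 -1.000e-01  2.580e+01] dr needed [-0.007  0.02   1.255] F(hinge) [ 0.3 -0.1 -2.6] tau [-0.09  0.43  0.09] open 0.154
time_s: 8.13
eef_pos: [0.6126, 0.046, 0.1707]
eef_rot: [0.037, 0.95, 0.157, 0.267]
wrist_force: [6.4, 0.3, -8.5]
opening: 0.15
t 8.13 tcp in hinge frame [-176.1   -0.3   24.9] dr needed [-0.003  0.024  0.63 ] F(hinge) [  0.9   0.2 -10.6] tau [-0.4  -0.14  0.64] open 0.15
q [-0.17  0.03  2.01  0.19  0.57  0.94] theta if contact 0.0954
press pt [-213.8    0.    12.3] go tool (full scale) [ 0.002 -0.252  0.084]
```

```bash
python3 -m handwheel '[{"travel":[0,0,0.006],"dr":[0,0,0.18]},{"travel":[0,0,0.006],"dr":[0,0,0.18]}]'; python3 st.py 1.6 .02|head -1;  python3 -m handwheel '[{"travel":[0,0,0.003],"dr":[0,0,0.15]},{"travel":[0,0,0.003],"dr":[0,0,0.12]}]'; python3 st.py 1.6 .02
```

```text
time_s: 8.3
eef_pos: [0.6135, 0.0463, 0.1691]
eef_rot: [0.011, 0.961, 0.063, 0.269]
wrist_force: [-10.0, 0.6, 10.9]
opening: 0.15
t 8.3 tcp in hinge frame [-176.2   -0.    23.1] dr needed [-0.001  0.024  0.256] F(hinge) [-2.7  0.9 14.5] tau [-0.07  0.62  0.2 ] open 0.15
time_s: 8.47
eef_pos: [0.6135, 0.0464, 0.1691]
eef_rot: [-0.009, 0.963, -0.008, 0.269]
wrist_force: [-8.9, -0.7, 8.5]
opening: 0.153
t 8.47 tcp in hinge frame [-1.762e+02  1.000e-01  2.300e+01] dr needed [ 0.002  0.025 -0.027] F(hinge) [-3.1 -0.5 11.9] tau [-0.5   0.67  0.82] open 0.153
q [-0.17  0.03  2.01  0.19  0.57  1.29] theta if contact 0.085
press pt [-213.8    0.    12.3] go tool (full scale) [-0.001 -0.251  0.072]
```

```bash
python3 -m handwheel '[{"travel":[0,0,0],"dr":[0,0,0.1]},{"travel":[0,0,0],"dr":[0,0,0]}]' >/dev/null; python3 st.py 1.6 .02|head -1; python3 -m handwheel '[{"travel":[0,0,0],"dr":[0,0,0.1]}]' >/dev/null; python3 st.py 1.6 .02|head -1
```

```text
t 8.63 tcp in hinge frame [-1.763e+02  1.000e-01  2.350e+01] dr needed [ 0.005  0.025 -0.12 ] F(hinge) [ 1.4  0.3 -4.2] tau [-0.8  -0.04  1.72] open 0.156
t 8.72 tcp in hinge frame [-176.9    0.2   23.5] dr needed [ 0.007  0.027 -0.207] F(hinge) [-13.8  -5.1  12.3] tau [-1.34  2.5   1.06] open 0.151
```

The moment climbed well past the cam's 0.3 N m, so the knob is at its stop. I'll open, retreat and look.

```bash
python3 -m handwheel '[{"travel":[0,0,0],"dr":[0,0,0]},{"travel":[0,0,0],"dr":[0,0,0]},{"travel":[0,0,0],"dr":[0,0,0]},{"travel":[0,0,0],"dr":[0,0,0]},{"travel":[0,0,-0.1],"dr":[0,0,0]},{"travel":[0,0,-0.2],"dr":[0,0,0]},{"travel":[0,0,-0.25],"dr":[0,0,0]},{"travel":[0,0,-0.25],"dr":[0,0,0]},{"travel":[0,0,-0.1],"dr":[0,0,0]},{"travel":[0,0,0],"dr":[0,0,0]},{"travel":[0,0,0],"dr":[0,0,0]}]' 1; python3 st.py 1.6 .005; python3 - <<'E'
from bench import viewer
import cv2
cv2.imwrite("pics/w6.png",viewer.camera("wrist")[...,::-1])
E
```

```text
time_s: 9.63
eef_pos: [0.5402, 0.0447, 0.288]
eef_rot: [-0.021, 0.962, -0.053, 0.267]
wrist_force: [1.2, -0.2, -0.9]
opening: 0.996
t 9.63 tcp in hinge frame [-175.3    0.3  162.8] dr needed [ 0.004  0.029 -0.203] F(hinge) [ 0.5 -0.2 -1.4] tau [-0.05  0.26 -0.03] open 0.996
q [-0.21 -0.31  2.05  0.16  0.88  1.4 ] theta if contact 0.7149
press pt [-214.     0.     9.1] go tool (full scale) [-0.002 -0.258  1.025]
```

View pics/w6.png

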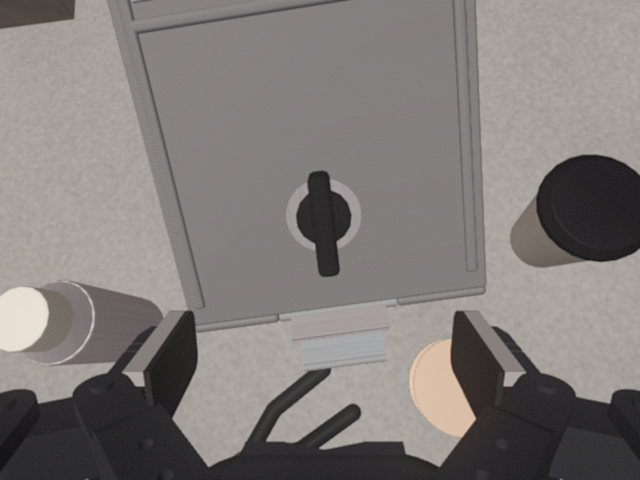

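Lid shut, catch nose over its front edge at (338,315), wing lying along the slope from (318,172) to (328,276). I'll check the wing angle against the model, and the bystanders too.

```bash
python3 - <<'E'
from fit import *
C["wrist"]=viewer.get_calibration("wrist");p=np.load("p2.npy")[:5];p[4]=.005
for k in(1.3,1.42,1.5,1.6):
    a=[proj("wrist",pt(p,(-174+s*33*np.sin(k),s*33*np.cos(k),44),"lid")) for s in(1,-1)];d=a[1]-a[0]
    print(k,np.round(a,1).tolist(),"slope",round(d[0]/d[1],3))
print("lid corners",[proj("wrist",pt(p,(-252,s*111,6),"lid")).round(1).tolist() for s in(1,-1)],"ring",proj("wrist",pt(p,(-174,0,8),"lid")).round(1))
import cv2
im=viewer.camera("scene")[...,::-1];im0=cv2.imread("pics/scene1.png")
d=viewer.camera("side")[...,::-1]
s=lambda n,x:cv2.resize(x[150:310,210:370],(400,400),interpolation=cv2.INTER_CUBIC)
cv2.imwrite("pics/m7.png",np.hstack([s(0,im0),s(0,im)]))
E
```

```text
1.3 [[303.0, 177.0], [344.8, 270.8]] slope 0.446
1.42 [[309.1, 174.7], [339.0, 272.7]] slope 0.305
1.5 [[313.4, 173.7], [335.1, 273.6]] slope 0.217
1.6 [[318.8, 172.8], [330.0, 274.4]] slope 0.111
lid corners [[195.3, 327.8], [485.1, 291.8]] ring [324.4 211.7]
```

View pics/m7.png

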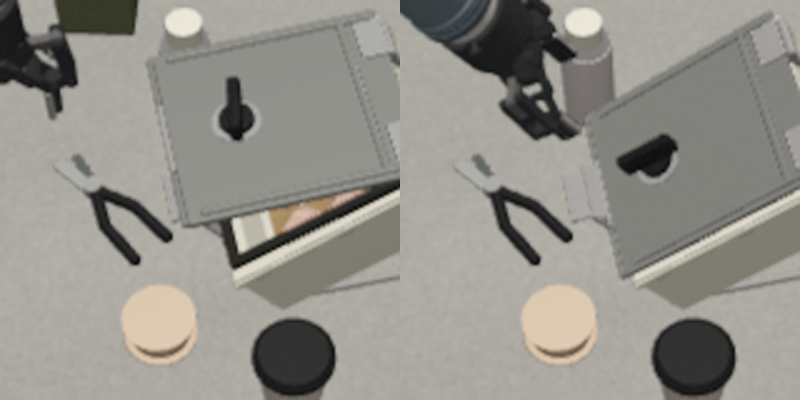

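The observed slope of about 0.10 matches 1.6 rad, the lid corners match θ≈0.005 to within 2 px, and the bystanders haven't moved. Nothing is in contact, so I'm handing in.

```bash
python3 -c "
from bench import ctrl
print(ctrl.hand_in(), ctrl.get_obs()['time_s'])"
```

```text
the job is handed in; nothing more can be done
the job is handed in; nothing more can be done
```

I pushed the lid shut with closed fingers until it bottomed out and the spring catch sat over its front edge. I then gripped the wing knob, turned it clockwise to its stop, let go and backed clear at about 10 s. The job is handed in, which gives no verdict.

**Last checks:**
- **Knob:** in the last wrist picture the wing's slope of about 0.10 matches the model at 1.6 rad (0.11), against 0.305 at the 1.42 limit.
- **Lid:** its front corners sit within about 2 px of the drawn-tight position (0.005 rad), and the catch nose lies over the edge. A picture can't separate 0.005 from 0.012 rad well.
- **Bystanders:** the shears, spool, cup and spray look unmoved in the before-and-after scene crops. The foam and jar were not rechecked, but the arm stayed well away from them.
- **Contact:** the wrist force read about 1 N after the retreat, with the gripper well clear.

**What went less well:**
- **First push:** the fingertips came down against the knob's wing with about 17 N and moved the lid partway. I lifted and moved nearer the front edge.
- **Final press:** I ran into the hard stop because my first estimate of the hinge was 4–5 mm too high. The highest wrist force I read was about 120 N, right at the 120 N limit. I only read it at row ends, so it may have gone over between readings.
- **Knob stop:** I twisted past the stop, reaching about 2 N m, with the fingers slipping slightly on the wing.

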